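# Turn the eccentric cam to its low side, then push the follower slide home

## Task

In the specimen-squaring fixture, push the upright lever pin of the eccentric cam round with a fingertip until the cam's low side squarely faces the slide's roller (the lever then points straight away from the push plate, at the end anvil). Only then push the slide forward by its push plate until it is fully home and the flat steel specimen lies flush against the anvil, and move clear. Do all of it by pushing: grip and lift nothing, do not touch the specimen itself, and leave the two weights and the vial beside the fixture standing where they are.

Things in the scene. Friction and masses are not known exactly. Their poses are not given: they have to be found in the camera images.
- fixture: Specimen-squaring fixture, fixed to the worktop: aluminium bed, top 10 mm above the worktop, x -90 to +105 mm, y +-62 mm in its frame. Origin on the worktop; its x axis (forward) runs level from the slide's push plate to the anvil, z up. Dark guide rails, top at z 22 mm, along both sides (y +-54 to 62, x -86 to +26 mm). Dark steel anvil across the front end: face at x = +85 mm, 18 mm thick, top at z 30 mm. Position and yaw differ from run to run.
- cam_pivot (a point): Point on the cam's upright pivot axis, at fixture x = +5 mm, y = 0, 60 mm above the worktop (empty space above the pivot; the pivot bolt's top is at 40 mm). The cam is a steel disc of 24 mm radius, z 15 to 27 mm, its centre 11 mm off the pivot: its rim stands 35 mm from the pivot on the high side, 13 mm on the low side, opposite. A dark lever (14 mm wide, z 31 to 37 mm) runs from the pivot over the high side and carries the lever pin.
- lever_pin (a point): Point on the axis of the lever pin, 60 mm above the worktop: a black upright round pin of 13 mm diameter, z 37 to 85 mm, free all round, 45 mm from the pivot axis, in the direction of the cam's high side. Low side facing the roller = this pin straight forward (+x of the fixture) of the pivot.
- cam (a joint): Angle of the cam, rad, counter-clockwise from above positive. 0: lever and high side point straight back at the slide. +pi or -pi: low side faces the slide, lever straight forward. Turns from -3.7 to +3.7, may be turned either way, has no click or stop at the low point; stiff (about 3 N at the pin) and stays where it is left. Starts between -1.5 and +1.5.
- slide (a joint): Travel of the follower slide, m, forward positive. Starts between 0 and 0.008; fully home, with the specimen pinned flush on the anvil, is about 0.035. With the cam's high side towards it the roller meets the cam at about 0.0145 and it goes no farther. Takes about 3 N to push and stays where it is left.
- push_face (a point): Centre of the rear face (looks to -x of the fixture) of the slide's push plate: steel plate 36 mm wide in y, 10 mm thick, z 11 to 39 mm; this point is 27 mm above the worktop, at fixture x = -75 mm plus the slide's travel. The slide is a steel U: cross bar at the plate, roller ahead of it on the centre line, two prongs (12 mm wide at y +-45 mm, top at z 23 mm) that pass the cam on both sides and push the specimen.
- specimen: Flat steel dog-bone specimen, 20 x 150 x 4 mm, loose on the bed across it between the prongs' tips and the anvil, a little crooked. Origin at the centre of its underside; long axis its y. Flush on the anvil its origin is at fixture x = +75 mm.
- weight: Bystander: brass-coloured calibration weight, 29 mm diameter, 48 mm high, standing beside the fixture. Origin at the centre of its underside.
- vial: Bystander: closed vial with white cap, 26 mm diameter, 58 mm high, standing beside the fixture. Origin at the centre of its underside.
- small_weight: Bystander: steel-coloured calibration weight, 23 mm diameter, 39 mm high, standing beside the fixture. Origin at the centre of its underside.

How it is judged:
On the way, in this order (a step that is already met when the one before it is completed fails the run):
1. the cam's low side faces the roller (within about 0.33 rad) while the slide is still back (x of lever_pin in the frame of fixture above 0.03 m and y of lever_pin in the frame of fixture between -0.0145 and 0.0145 m and value of joint slide below 0.013 m), for 0.2 s.
2. the slide is pushed fully home with the cam at its low point (x of lever_pin in the frame of fixture above 0.03 m and y of lever_pin in the frame of fixture between -0.0145 and 0.0145 m and value of joint slide above 0.0325 m), for 0.2 s.
At the end, for the whole second after the job is handed in: The cam's low side faces the roller (lever pin within 14.5 mm sideways, about 0.33 rad, of straight forward), the slide is home (travel over 32.5 mm), and the specimen lies flat and at rest on the bed, within 2.5 mm of flush and 0.04 rad of square to the anvil (all of step 2 and x of specimen in the frame of fixture between 0.0725 and 0.078 m and angle between the x axis of specimen and the x axis of fixture, either way round below 0.04 rad and z of specimen in the frame of fixture below 0.013 m and linear speed of specimen below 0.01 m/s); the robot touches nothing.
It fails at once if the slide is pushed up (past 13 mm) before the cam is at its low point (value of joint slide above 0.013 m and not (x of lever_pin in the frame of fixture above 0.03 m and y of lever_pin in the frame of fixture between -0.021 and 0.021 m)).
It fails at once if the specimen is lifted (z of specimen in the frame of fixture above 0.018 m).
It fails at once if the fingers touch the specimen (contact force between the fingers and specimen above 1 N).
It fails at once if a weight or the vial is moved (over 15 mm) or knocked over (distance of any of weight, vial, small_weight from where it was at the start of the episode above 0.015 m or angle between any of weight, vial, small_weight's own z axis and vertical above 0.3 rad).
It also fails if it takes over 51 s, if anything falls off the work surface, if the arm or the gripper's body presses on something with over 40 N, if the wrist force passes 120 N, or if a joint passes its speed limit or range.

## Robot

A 6-joint arm with a two-finger parallel gripper is mounted at the origin on a cart in front of the work surface, level with it; the furniture and walls round the work are solid. World frame = base frame: x ahead of the robot, y to its left, z up, the work surface at z = 0. Lengths are in m, angles in rad, forces in N, time in s.
With the tool pointing down it reaches from about 0.35 to 0.85 m from the base axis. Payload 8.1 kg.
Tool frame: the origin (TCP) lies where the fingers leave the gripper's body, on its centre line; the fingertips stand 84 mm ahead of it and the grasp point (between the pads) lies 65 mm ahead of it; z points along the fingers, y is the line along which they close (so a half turn about z gives the same grasp; the last joint's range is limited). The gripper opens to 93 mm and grips with 3 to 60 N. Pads are 15 mm wide; open, the fingers measure 128 mm over their backs; the gripper's body (75 mm by 188 mm) begins 65 mm behind the grasp point.
Start: joints at [-1.29, 0.13, 1.488, -0, 1.523, -0.085], TCP at [0.215, -0.56, 0.303] pointing down, gripper open.
Joint ranges: [-2.96, 2.96], [-0.89, 2.26], [0.02, 2.5], [-1.34, 4.48], [0, 2.73], [-2.66, 2.66]. Speed limits (rad/s): [2.39, 2.39, 2.79, 3.14, 3.14, 3.14].

## Interface

Orientations are given as a rotation vector (axis times angle).
In Python, from plant import robot gives the robot as it stands.
- The arm moves only by the shell command python3 -m jog 'ROWS' [FORCE]. ROWS is text: rows parted by semicolons, each of 5 numbers parted by spaces: the opening, from 0 (shut) to 1 (fully open), then the shift along the tool's x, y, z in m, then the turn about the tool's z in degrees. A call has 1 to 10 rows; each row shifts and turns the commanded pose from where the row before left it, along the tool's axes as they then stand; what a row does not reach is not made up. A row lasts 1/12 s, in which the tool goes at most 41.7 mm and 7.16 degrees, less where a joint would pass 70% of its speed; a pose out of reach is approached as far as the arm can. A call with a gripper value outside its range is refused whole. The fingers move at their own pace and stop on an object; FORCE is the grip in N (left out, the last holds). Time passes only in rows, so rows that do not move let the fingers close. It gives the time, the measured TCP pose, the force, the opening and the grip force at its end, in the units of the state.
- robot.read_state(): the state, without advancing time (a new reading comes with each control period).
- robot.read_camera(name): name is "scene" or "top" or "wrist"; returns a dict with "color" (480x640x3 uint8, red, green, blue), "intrinsics" (3x3 intrinsics, pixels), "k1" (the pictures are not rectified: a ray, as slopes to the right and down, at radius r is drawn at 1 + k1 r^2 times it, then the intrinsics apply), "pose" (4x4, takes a point from camera to world coordinates); the wrist camera has in their place "tool_from_camera" (4x4, takes a point from camera to tool coordinates, whose origin is the TCP and whose axes are the flange's). Camera axes: x right, y down, z forward; pixel columns grow to the right and rows downward; lengths in m; the calibration is good to about 2 mm. A picture is of the moment at which its call begins: read the wrist's pose just before it. There is no depth.
- robot.close_job(): hands the job in; it is judged then, once.
The state is a dict: "t": time; "q": joint angles; "dq": joint speeds; "joint_torque": joint torques, N m; "tool_pos": TCP position; "orientation": TCP orientation; "force": force on the tool from outside, world axes, zero at the start; "wrist_torque": the same for the moment, N m; "opening": finger opening in m; "gripper_force": force on a finger pad.
Only numpy, scipy, OpenCV 4.12 (cv2) and the standard library are available. Lean on these libraries where they do the work, as an engineer would, in place of code of your own. Each camera call takes 0.05 s, during which the arm holds its last target. There are 200 camera calls.

## Working session

There is one attempt and no reset: what is moved stays moved. The work goes in short steps, Python scripts to look and compute and a shell command to move; the robot and the scene stay as the last step left them, time stands still between calls to the robot, and variables do not carry over. Pictures are saved under pics/ and viewed, at most 10 in all, crops included, and the job is handed in when it is done.

```bash
mkdir -p pics; ls; python3 - <<'E'
from plant import robot
import cv2,numpy as np,pickle
s=robot.read_state();print(s)
d={}
for n in("scene","top"):
    c=robot.read_camera(n);d[n]=c;cv2.imwrite(f"pics/{n}0.png",c["color"][:,:,::-1]);print(n,c["intrinsics"],c["k1"],c["pose"])
pickle.dump(d,open("cam0.pkl","wb"))
E
```

```text
pics
{'t': 0.0, 'q': array([-1.29040363e+00,  1.31153594e-01,  1.48926319e+00,  1.92636315e-05,
        1.52300710e+00, -8.53799005e-02]), 'dq': array([ 0.00166722, -0.00050568,  0.00246307, -0.00129662,  0.00089638,
        0.00019628]), 'joint_torque': array([ 2.34003572e-03, -5.59849656e+01, -4.91754198e+01,  7.69777014e-02,
        3.57951131e-02, -1.03329269e-04]), 'tool_pos': array([ 0.21452522, -0.5598959 ,  0.30170067]), 'orientation': array([-3.08740616e+00, -5.71023466e-01,  2.49806407e-04]), 'force': array([-0.47022193,  0.22501615, -0.35225895]), 'wrist_torque': array([-0.02871494, -0.01691076, -0.01695798]), 'gripper_force': 0.0, 'opening': 0.09311212149731626}
scene [[589.77556338   0.         307.31337734]
 [  0.         589.77556338 236.25631065]
 [  0.           0.           1.        ]] -0.14256731483213106 [[ 0.21890384  0.84405682 -0.48953977  0.83491031]
 [ 0.97573287 -0.19200292  0.10526275  0.26015071]
 [-0.00514533 -0.50070247 -0.86560416  0.7994689 ]
 [ 0.          0.          0.          1.        ]]
top [[480.34583198   0.         326.11875982]
 [  0.         480.34583198 233.60192772]
 [  0.           0.           1.        ]] -0.03727859475346484 [[ 0.02994396 -0.98964618  0.14037019  0.28264804]
 [-0.99953692 -0.02888619  0.00956745  0.33910526]
 [-0.00541364 -0.14059167 -0.99005286  0.91855786]
 [ 0.          0.          0.          1.        ]]
```

View pics/top0.png

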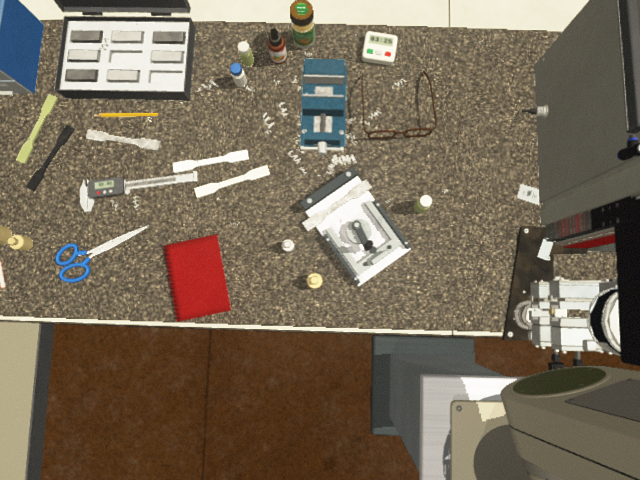

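View pics/scene0.png

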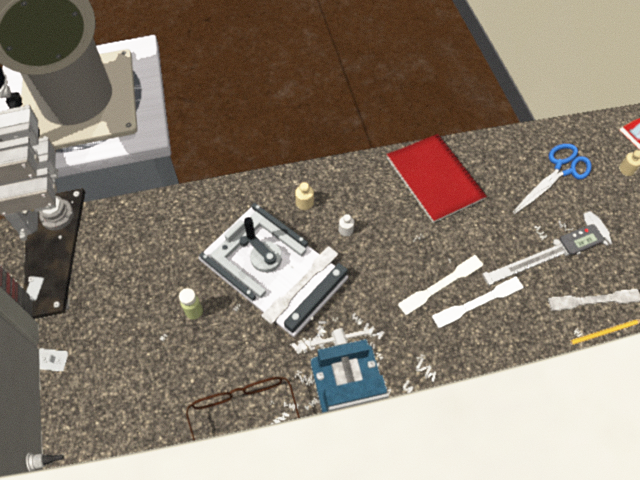

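The fixture sits near top (357,228) and scene (272,268). The anvil is at the upper left in top and lower right in scene. The weight, small weight and vial are at top (315,281), (288,245) and (422,204). Next I'll enlarge both crops.

```bash
cat > h.py <<'E'
import numpy as np,cv2,pickle
def D(c): return np.array([c["k1"],0,0,0,0.])
def ray(c,p,T=None):
    T=c["pose"] if T is None else T
    q=np.asarray(p,float)
    # drawn = slope*(1+k1 r^2): invert
    n=cv2.undistortPoints(q.reshape(-1,1,2),c["intrinsics"],D(c)).reshape(-1,2)
    d=np.c_[n,np.ones(len(n))]@T[:3,:3].T
    return T[:3,3],d
def plane(c,p,z,T=None):
    o,d=ray(c,p,T); return o+d*((z-o[2])/d[:,2])[:,None]
def proj(c,P,T=None):
    T=c["pose"] if T is None else T
    Q=(np.asarray(P,float).reshape(-1,3)-T[:3,3])@T[:3,:3]
    return cv2.projectPoints(Q,np.zeros(3),np.zeros(3),c["intrinsics"],D(c))[0].reshape(-1,2)
def tri(rs): # list of (o,d)
    A=0;b=0
    for o,d in rs:
        d=d/np.linalg.norm(d);M=np.eye(3)-np.outer(d,d);A=A+M;b=b+M@o
    return np.linalg.solve(A,b)
E
python3 - <<'E'
import cv2,numpy as np
t=cv2.imread("pics/top0.png")[160:300,275:445];s=cv2.imread("pics/scene0.png")[195:345,170:370]
cv2.imwrite("pics/c0.png",np.hstack([cv2.resize(x,(400,400*x.shape[0]//x.shape[1]),interpolation=2)[:300] for x in(t,s)]))
cv2.imwrite("pics/ct.png",cv2.resize(t,None,fx=4.5,fy=4.2,interpolation=2)) if 0 else cv2.imwrite("pics/ct.png",cv2.resize(t,None,fx=4,fy=4,interpolation=2))
cv2.imwrite("pics/cs.png",cv2.resize(s,None,fx=4,fy=4,interpolation=2))
E
```

```text
(no output)
```

View pics/ct.png

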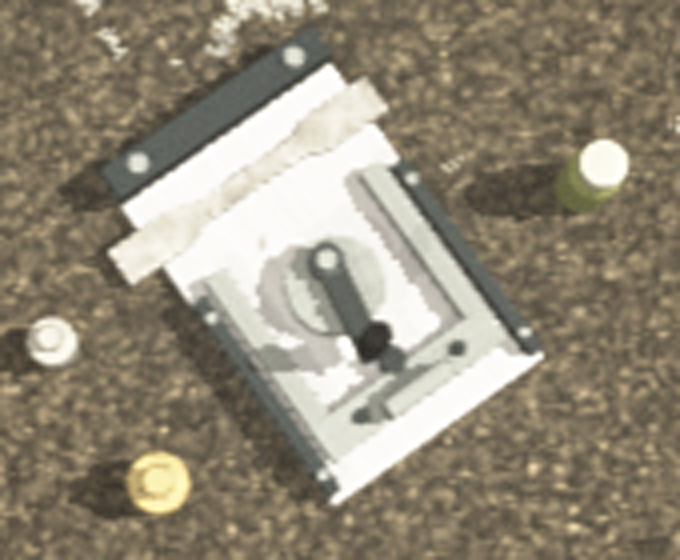

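View pics/cs.png

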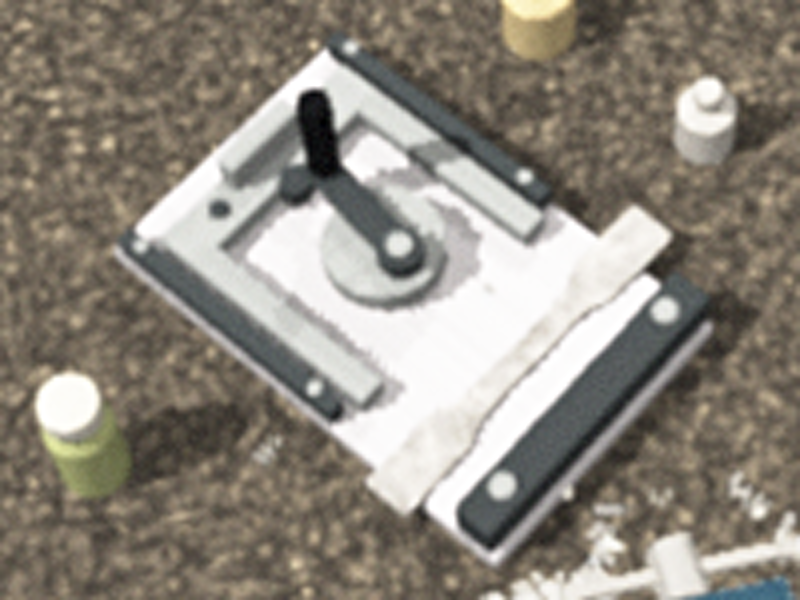

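The lever points almost straight back. I picked these 4x-crop pixels:

| Feature | Top crop | Scene crop |
|---|---|---|
| Pivot bolt | (326,259) | (399,245) |
| Pin top | (377,337) | (313,97) |
| Anvil bolts | (138,162), (294,55) | (502,486), (665,309) |

Next I solve for the frame.

```bash
cat > m.py <<'E'
from h import *
from scipy.optimize import least_squares
d=pickle.load(open("cam0.pkl","rb"));t,s=d["top"],d["scene"]
T=lambda *p:[(275+(x-1.5)/4,160+(y-1.5)/4) for x,y in p]
S=lambda *p:[(170+(x-1.5)/4,195+(y-1.5)/4) for x,y in p]
pv=tri([(ray(t,T((326,259)))[0],ray(t,T((326,259)))[1][0]),(ray(s,S((399,245)))[0],ray(s,S((399,245)))[1][0])])
pn=tri([(ray(t,T((378,335)))[0],ray(t,T((378,335)))[1][0]),(ray(s,S((313,97)))[0],ray(s,S((313,97)))[1][0])])
print("pivot",pv,"pin",pn)
# fixture points: rear bed corners, anvil top corners? , pivot bolt
F=np.array([[-90,62,10],[-90,-62,10],[5,0,40]])/1e3
FT=T((333,503),(543,353),(326,259))
a_t=plane(t,T((138,162),(294,55)),.032);a_s=plane(s,S((665,309),(502,486)),.032);print("anvil bolts",a_t,a_s)
r_t=plane(t,T((209,318),(323,483),(412,178),(526,333)),.024)
r_s=plane(s,S((525,177),(350,48),(314,387),(140,245)),.024);print("rail bolts",r_t,r_s)
r=(r_t+r_s)/2;a=(a_t+a_s)/2
ang=lambda v:np.degrees(np.arctan2(v[1],v[0]))
print("yaws",ang(r[0]-r[1]),ang(r[2]-r[3]),ang(a[0]-a[1])-90, "width",np.linalg.norm(r[0]-r[2]),np.linalg.norm(r[1]-r[3]))
print("mid anvil",a.mean(0),"dist",np.linalg.norm((a.mean(0)-pv)[:2]),ang(a.mean(0)-pv),"rear mid",r[[1,3]].mean(0),ang(pv-r[[1,3]].mean(0)),ang(a.mean(0)-r[[1,3]].mean(0)))
print("pin rel",np.linalg.norm((pn-pv)[:2]),ang(pn-pv))
yaw=np.radians(ang(a.mean(0)-r[[1,3]].mean(0)))
f=np.array([np.cos(yaw),np.sin(yaw)]);print("origin",pv[:2]-.005*f, a.mean(0)[:2]-.094*f, r.mean(0)[:2]+.03*f)
for n,p,z in(("vial",(604,164),.058),("small",(52,342),.039),("weight",(160,480),.048)):
    w=plane(t,T(p),z)[0]-np.r_[pv[:2]-.005*f,0]; print(n,f@w[:2],np.r_[-f[1],f[0]]@w[:2])
sf=plane(t,T((362,414),(457,348)),.025);print("crossbar dots",[(f@(q[:2]-pv[:2])+.005,np.r_[-f[1],f[0]]@(q[:2]-pv[:2])) for q in sf])
E
python3 m.py
```

```text
pivot [0.42588329 0.29188404 0.04067456] pin [0.38546172 0.27113042 0.08705094]
anvil bolts [[0.47107342 0.38157684 0.032     ]
 [0.52501846 0.30936297 0.032     ]] [[0.46843224 0.38086569 0.032     ]
 [0.52293318 0.30863484 0.032     ]]
rail bolts [[0.39904888 0.34601658 0.024     ]
 [0.32343617 0.29085723 0.024     ]
 [0.46879977 0.25174683 0.024     ]
 [0.39629406 0.19718166 0.024     ]] [[0.39865508 0.34393617 0.024     ]
 [0.32653794 0.28948495 0.024     ]
 [0.46718486 0.25086851 0.024     ]
 [0.3953528  0.19697046 0.024     ]]
yaws 36.57416980849182 36.92318210951692 36.89843382661874 width 0.11642255989759893 0.11698066551535194
mid anvil [0.49686433 0.34511009 0.032     ] dist 0.08872045249559754 36.86487032066587 rear mid [0.36040524 0.24362358 0.024     ] 36.39199737078326 36.63869276497428
pin rel 0.045438052027387696 -152.82270364218235
origin [0.42187122 0.28890021] [0.42143735 0.289014  ] [0.42098614 0.28878581]
vial -0.03322959720519608 -0.12674531501597963
small 0.046472775004973516 0.1262451012314692
weight -0.0346580932181083 0.12156398547689234
crossbar dots [(np.float64(-0.06212008028016821), np.float64(0.02695146725812454)), (np.float64(-0.06244488705648946), np.float64(-0.02746750137786167))]
```

The frame is consistent: pivot at (0.4257, 0.2918), yaw 36.7°, pin radius 45 mm, cam about -0.17 rad. Before moving I need to know how tall the equipment is between the arm and the fixture.

```bash
python3 - <<'E'
import cv2,numpy as np
from plant import robot
t=cv2.imread("pics/top0.png")[0:400,480:640];s=cv2.imread("pics/scene0.png")[60:480,0:150]
w=robot.read_camera("wrist");import pickle;pickle.dump(w,open("w0.pkl","wb"));print(w["tool_from_camera"],w["intrinsics"],w["k1"])
r=lambda x,h:cv2.resize(x,None,fx=h/x.shape[0],fy=h/x.shape[0],interpolation=2)
a=r(t,600);b=r(s,600);c=r(w["color"][:,:,::-1],240)
o=np.zeros((600,800,3),np.uint8);o[:,:a.shape[1]]=a;o[:,a.shape[1]:a.shape[1]+b.shape[1]]=b;k=a.shape[1]+b.shape[1]
print(a.shape,b.shape);o[:240,k:k+320]=c[:, :800-k];cv2.imwrite("pics/obs.png",o)
from h import *
d=pickle.load(open("cam0.pkl","rb"));t,s=d["top"],d["scene"]
for p,q in(((527,228),(82,192)),((505,340),(62,312)),((524,315),(57,212))):
    R=[(ray(c,[x])[0],ray(c,[x])[1][0]) for c,x in((t,p),(s,q))];print(tri(R),plane(t,[p],0),plane(s,[q],0))
print(proj(t,[[.215,-.56,.3],[0,0,0],[0,0,.4]]),proj(s,[[.215,-.56,.3],[0,0,0],[0,0,.4]]))
E
```

```text
[[-1.76351528e-04 -9.55668090e-01 -2.94446041e-01  8.19158137e-02]
 [ 9.99999674e-01  6.34838105e-05 -8.04972354e-04 -4.83795794e-04]
 [ 7.87978949e-04 -2.94446087e-01  9.55667767e-01 -8.10324275e-02]
 [ 0.00000000e+00  0.00000000e+00  0.00000000e+00  1.00000000e+00]] [[366.06736338   0.         318.7005146 ]
 [  0.         366.06736338 232.72404129]
 [  0.           0.           1.        ]] -0.0626012058740792
(600, 240, 3) (600, 214, 3)
[0.39592519 0.07025247 0.23928058] [[ 0.43525974 -0.04186492  0.        ]] [[0.21491969 0.00690061 0.        ]]
[ 0.18759955 -0.18768478 -0.48203525] [[0.2205617  0.00543971 0.        ]] [[ 0.42925966 -0.03047859  0.        ]]
[ 0.26837601 -0.02256066  0.02970001] [[ 2.68031038e-01 -3.16830318e-02  1.11022302e-16]] [[ 0.24563849 -0.0364117   0.        ]]
[[988.87398745 366.06538609]
 [509.42259104 462.36937946]
 [652.50638437 588.5161367 ]] [[-286.86460543  162.61394502]
 [  77.07984133  100.79254817]
 [  -7.55119379  -93.24458255]]
```

View pics/obs.png

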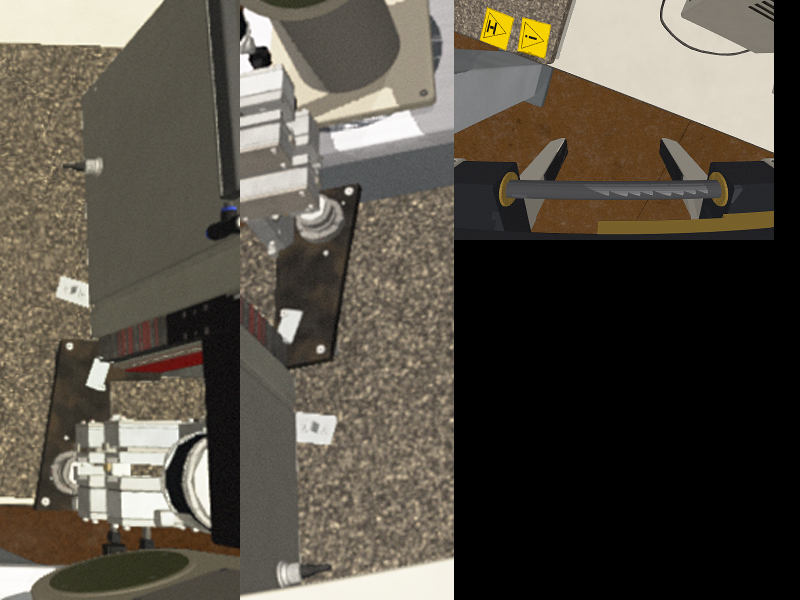

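The machine between the arm and the fixture is a cabinet at y < -0.05 with a grip stack near x 0.27. I'll triangulate its heights to choose a safe path.

```bash
python3 - <<'E'
from h import *
d=pickle.load(open("cam0.pkl","rb"));t,s=d["top"],d["scene"]
A=lambda x,y:(480+x/1.5,y/1.5);B=lambda x,y:((x-240)/1.4286,60+y/1.4286)
for n,p,q in(("knob",(95,165),(290,573)),("knobtip",(66,166),(328,568)),("stack tl/ tr",(78,425),(291,70)),("stack bl",(80,522),(240,90)),("cabinet corner bottom",(92,335),(295,385)),("lowerstack",(78,470),(318,118)),("sticker",(75,290),(316,428)),("ring",(62,470),(325,215)),("cab corner=crop",(103,360),(292,383)),("mast top?",(222,5),(240,300))):
    R=[];
    for c,x in((t,A(*p)),(s,B(*q))): o,v=ray(c,[x]);R.append((o,v[0]))
    P=tri(R);e=[np.linalg.norm(np.cross(P-o,v/np.linalg.norm(v))) for o,v in R];print(n,P.round(3),np.round(e,3))
for z in(0,.1,.2,.3,.4): print(z,plane(t,[A(83,98),A(92,335),A(78,475),A(165,475),A(225,0)],z)[:,:2].round(3).tolist())
E
```

```text
knob [ 0.655 -0.058  0.052] [0.002 0.002]
knobtip [ 0.656 -0.024  0.045] [0.001 0.001]
stack tl/ tr [0.314 0.061 0.295] [0.014 0.014]
stack bl [ 0.225 -0.008  0.193] [0.038 0.038]
cabinet corner bottom [ 0.447 -0.072 -0.007] [0.001 0.001]
lowerstack [0.274 0.033 0.194] [0.001 0.001]
sticker [ 0.503 -0.046  0.004] [0.002 0.002]
ring [ 0.271 -0.016  0.036] [0.003 0.003]
cab corner=crop [ 0.42  -0.1   -0.052] [0.007 0.007]
mast top? [0.604 0.058 0.449] [0.028 0.028]
0 [[0.774, -0.071], [0.445, -0.07], [0.265, -0.047], [0.268, -0.159], [0.933, -0.282]]
0.1 [[0.721, -0.026], [0.428, -0.026], [0.267, -0.005], [0.27, -0.105], [0.862, -0.215]]
0.2 [[0.667, 0.018], [0.41, 0.019], [0.269, 0.037], [0.271, -0.05], [0.791, -0.147]]
0.3 [[0.614, 0.063], [0.392, 0.063], [0.271, 0.079], [0.273, 0.004], [0.72, -0.079]]
0.4 [[0.56, 0.108], [0.374, 0.108], [0.273, 0.121], [0.274, 0.058], [0.65, -0.012]]
```

```bash
python3 - <<'E'
from h import *
d=pickle.load(open("cam0.pkl","rb"));t,s=d["top"],d["scene"]
for z in(0,.2,.3,.4,.5,.6):
    print(z,((proj(t,[[.445,-.07,z],[.774,-.07,z],[.27,.03,z]])-[480,0])*1.5).round().tolist(),((proj(s,[[.445,-.07,z],[.27,.03,z]])-[0,60])*1.4286+[240,0]).round().tolist())
E
```

```text
0 [[92.0, 335.0], [82.0, 98.0], [18.0, 470.0]] [[293.0, 381.0], [378.0, 224.0]]
0.2 [[176.0, 304.0], [158.0, 11.0], [85.0, 474.0]] [[200.0, 293.0], [314.0, 112.0]]
0.3 [[237.0, 281.0], [211.0, -51.0], [135.0, 478.0]] [[138.0, 231.0], [273.0, 38.0]]
0.4 [[320.0, 250.0], [280.0, -131.0], [204.0, 482.0]] [[63.0, 152.0], [225.0, -53.0]]
0.5 [[436.0, 206.0], [372.0, -238.0], [303.0, 488.0]] [[-23.0, 52.0], [170.0, -163.0]]
0.6 [[610.0, 140.0], [499.0, -387.0], [461.0, 498.0]] [[-98.0, -65.0], [116.0, -287.0]]
```

Now raise straight up while closing the fingers, then look with the wrist camera.

```bash
python3 -m jog '0 0 0 -0.03 0;0 0 0 -0.03 0;0 0 0 -0.03 0;0 0 0 -0.03 0;0 0 0 -0.03 0;0 0 0 -0.03 0;0 0 0 -0.03 0;0 0 0 -0.03 0;0 0 0 -0.03 0;0 0 0 0 0' 20; python3 - <<'E'
from plant import robot
import pickle,cv2
from h import *
from scipy.spatial.transform import Rotation as R
s=robot.read_state();w=robot.read_camera("wrist");pickle.dump((s,w),open("w1.pkl","wb"))
cv2.imwrite("pics/w1.png",w["color"][:,:,::-1]);print(s["q"],s["tool_pos"])
T=np.eye(4);T[:3,:3]=R.from_rotvec(s["orientation"]).as_matrix();T[:3,3]=s["tool_pos"];T=T@w["tool_from_camera"];print(T)
print(proj(w,[[.445,-.07,0],[.445,-.07,.3],[.27,-.1,.2],[.22,.006,0]],T))
E
```

```text
t: 0.98
tool_pos: [0.2145, -0.5599, 0.5798]
orientation: [3.08, 0.57, 0.001]
force: [0.3, -0.0, 1.5]
opening: 0.0311
gripper_force: 0.0
[-1.29043261e+00  1.97585161e-01  9.08073981e-01  2.16945256e-05
  2.02662730e+00 -8.53763581e-02] [ 0.21451622 -0.55992697  0.57984371]
[[ 0.35746181 -0.89320241 -0.2727829   0.29062784]
 [-0.9338892  -0.33920612 -0.11309359 -0.52944436]
 [ 0.00848584  0.29517565 -0.95540532  0.66080922]
 [ 0.          0.          0.          1.        ]]
[[  81.60540133  -72.65228604]
 [ -66.00659347 -175.74651275]
 [ -25.1480145    13.18717731]
 [  11.84686542   51.46951228]]
```

View pics/w1.png

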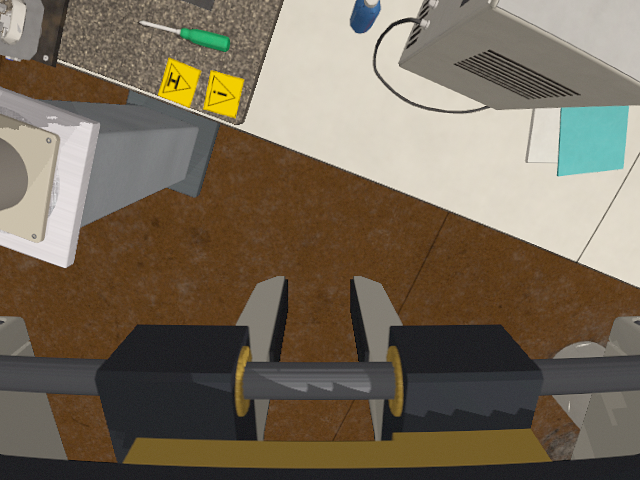

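This shows the table's right corner at (243,125) and the machine's right side at the upper left edge (0-60, 0-60). I need to see the machine from above, so I'll retract, raise and turn the camera.

```bash
python3 -m jog '0 0 -0.018 -0.015 0;0 0 -0.018 -0.015 0;0 0 -0.018 -0.015 0;0 0 -0.018 -0.015 0;0 0 -0.018 -0.015 0;0 0 -0.018 -0.015 0;0 0 -0.018 -0.015 0;0 0 -0.018 -0.015 0;0 0 -0.018 -0.015 0;0 0 0 0 7' ; python3 -m jog '0 0 0 0 7;0 0 0 0 7;0 0 0 0 7;0 0 0 0 7;0 0 0 0 7;0 0 0 0 7;0 0 0 0 7;0 0 0 0 7;0 0 0 0 7;0 0 0 0 7';python3 -m jog '0 0 0 0 7;0 0 0 0 7;0 0 0 0 7;0 0 0 0 7;0 0 0 0 7;0 0 0 0 7;0 0 0 0 0'; python3 - <<'E'
from plant import robot
import pickle,cv2
from h import *
from scipy.spatial.transform import Rotation as R
s=robot.read_state();w=robot.read_camera("wrist");pickle.dump((s,w),open("w2.pkl","wb"))
cv2.imwrite("pics/w2.png",w["color"][:,:,::-1]);print(s["q"],s["tool_pos"])
T=np.eye(4);T[:3,:3]=R.from_rotvec(s["orientation"]).as_matrix();T[:3,3]=s["tool_pos"];T=T@w["tool_from_camera"];print(T)
print(proj(w,[[.445,-.07,0],[.445,-.07,.3],[.27,-.1,.2],[.22,.006,0]],T))
E
```

```text
t: 1.87
tool_pos: [0.1558, -0.4061, 0.7111]
orientation: [3.113, 0.385, 0.001]
force: [-1.0, 0.2, 1.1]
opening: 0.0005
gripper_force: 0.0
t: 2.7
tool_pos: [0.1568, -0.4095, 0.7062]
orientation: [-2.767, 1.483, 0.003]
force: [0.7, 0.2, 0.3]
opening: 0.0007
gripper_force: 0.0
t: 3.28
tool_pos: [0.1568, -0.4095, 0.7063]
orientation: [-2.052, 2.377, 0.003]
force: [0.5, -0.7, -0.4]
opening: 0.0004
gripper_force: 0.0
[-1.32213448e+00 -6.56770263e-02  9.28117752e-01 -6.50921676e-05
  2.28142679e+00  1.96583160e+00] [ 0.15677976 -0.40946427  0.70630114]
[[-9.89274453e-01  1.39430193e-01  4.35347865e-02  1.43822284e-01]
 [ 1.46068597e-01  9.44016372e-01  2.95799010e-01 -4.91331211e-01]
 [ 1.45761722e-04  2.98985469e-01 -9.54257653e-01  7.87161901e-01]
 [ 0.00000000e+00  0.00000000e+00  0.00000000e+00  1.00000000e+00]]
[[222.05083037 316.24347816]
 [178.57750353 406.98218887]
 [282.55388309 345.54794799]
 [317.55638027 331.64498895]]
```

View pics/w2.png

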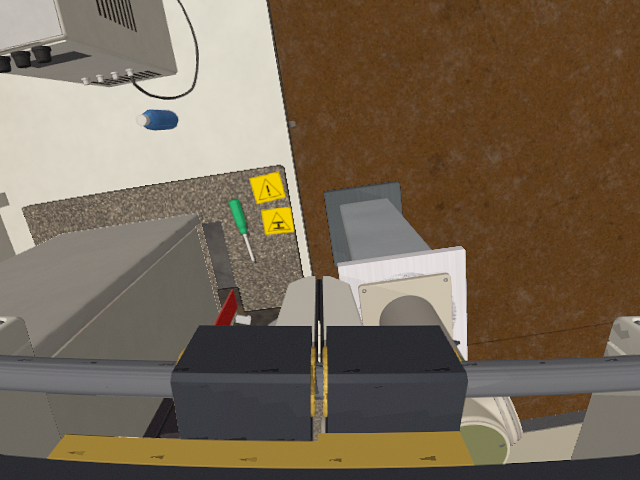

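The column is tall, with its right side at (0-200, 215-430). The region in front of it is hidden by my gripper. I'll turn the camera so the machine lies to the image's left, and take several views as one composite.

```bash
cat > look.py <<'E'
import sys,pickle,cv2
from plant import robot
from h import *
from scipy.spatial.transform import Rotation as R
def look(n):
    s=robot.read_state();w=robot.read_camera("wrist")
    T=np.eye(4);T[:3,:3]=R.from_rotvec(s["orientation"]).as_matrix();T[:3,3]=s["tool_pos"]
    x=T[:3,0];w["pose"]=T@w["tool_from_camera"];pickle.dump((s,w),open(n+".pkl","wb"))
    cv2.imwrite(f"pics/{n}.png",w["color"][:,:,::-1])
    print(n,"q",s["q"].round(3),"tcp",s["tool_pos"].round(4),"head",np.degrees(np.arctan2(x[1],x[0])).round(2),"F",s["force"].round(1),"t",round(s["t"],2));return s,w
if __name__=="__main__":look(sys.argv[1])
E
python3 -m jog '0 0 0 0 -7;0 0 0 0 -7;0 0 0 0 -7;0 0 0 0 -7;0 0 0 0 -7;0 0 0 0 -7;0 0 0 0 -7;0 0 0 0 -7;0 0 0 0 -7;0 0 0 0 -7' >/dev/null; python3 -m jog '0 0 0 0 -7;0 0 0 0 -1;0 0 0 -0.03 0;0 0 0 -0.03 0;0 0 0 0 0'; python3 look.py v1
python3 -m jog '0 0.012 -0.018 0 0;0 0.012 -0.018 0 0;0 0.012 -0.018 0 0;0 0.012 -0.018 0 0;0 0.012 -0.018 0 0;0 0 0 0 0'; python3 look.py v2
python3 - <<'E'
import cv2,numpy as np
a,b=[cv2.resize(cv2.imread(f"pics/v{i}.png")[:370,:],None,fx=.8,fy=.8,interpolation=3) for i in(1,2)]
cv2.imwrite("pics/v12.png",np.vstack([a,b]))
E
```

```text
t: 4.58
tool_pos: [0.1564, -0.4079, 0.7722]
orientation: [3.088, -0.546, 0.004]
force: [-0.1, 0.5, 0.5]
opening: 0.0
gripper_force: 0.0
v1 q [-1.322  0.065  0.645 -0.     2.424  0.599] tcp [ 0.1564 -0.4079  0.7722] head -20.05 F [-0.1  0.5  0.5] t 4.58
t: 5.13
tool_pos: [0.2458, -0.3436, 0.767]
orientation: [-3.093, 0.542, 0.0]
force: [0.5, -0.1, 0.7]
opening: 0.0001
gripper_force: 0.0
v2 q [-1.072e+00  1.700e-02  7.080e-01  1.000e-03  2.417e+00  8.470e-01] tcp [ 0.2458 -0.3436  0.767 ] head -19.88 F [ 0.5 -0.1  0.7] t 5.13
```

View pics/v12.png

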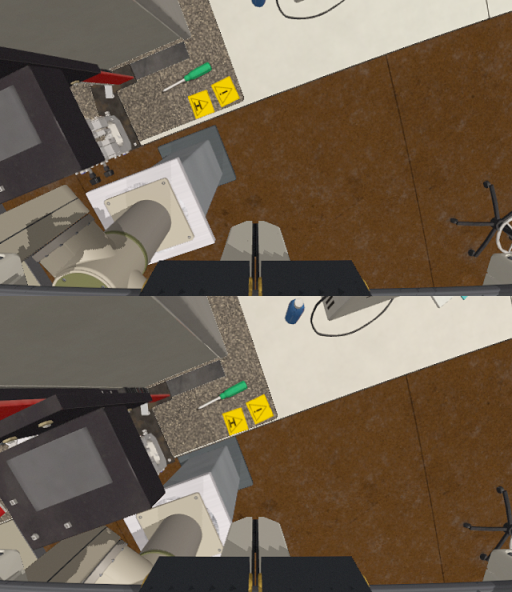

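The machine's black crosshead shows clearly, with a grey panel on top. The panel's right corners are at composite v1 (22,85), (42,147) and v2 (95,437), (112,482). Next I triangulate its height and extent.

```bash
python3 - <<'E'
from h import *
W=[pickle.load(open(f"v{i}.pkl","rb"))[1] for i in(1,2)]
f1=lambda p:(p[0]/.8,p[1]/.8);f2=lambda p:(p[0]/.8,(p[1]-296)/.8)
for n,p,q in(("panel1",(22,85),(95,437)),("panel2",(42,147),(112,482)),("screw",(2,188),(67,525)),("boxcorner",(75,172),(136,512)),("bc2",(105,160),(163,495))):
    R=[]
    for c,x in((W[0],f1(p)),(W[1],f2(q))): o,v=ray(c,[x]);R.append((o,v[0]))
    P=tri(R);print(n,P.round(3),[np.linalg.norm(np.cross(P-o,v/np.linalg.norm(v))).round(3) for o,v in R])
for z in(.3,.4,.45,.5):print(z,plane(W[1],[f2(x) for x in((110,405),(163,495),(36,545),(0,455),(0,503))],z)[:,:2].round(3).tolist())
E
```

```text
panel1 [ 0.343 -0.178  0.503] [np.float64(0.005), np.float64(0.005)]
panel2 [ 0.277 -0.136  0.456] [np.float64(0.002), np.float64(0.002)]
screw [ 0.245 -0.051  0.469] [np.float64(0.001), np.float64(0.001)]
boxcorner [ 0.225 -0.149  0.446] [np.float64(0.005), np.float64(0.005)]
bc2 [ 0.225 -0.178  0.402] [np.float64(0.003), np.float64(0.003)]
0.3 [[0.395, -0.111], [0.201, -0.13], [0.191, 0.19], [0.392, 0.151], [0.304, 0.212]]
0.4 [[0.382, -0.159], [0.223, -0.174], [0.215, 0.087], [0.379, 0.055], [0.307, 0.106]]
0.45 [[0.375, -0.183], [0.234, -0.196], [0.227, 0.036], [0.373, 0.008], [0.309, 0.053]]
0.5 [[0.369, -0.206], [0.245, -0.218], [0.239, -0.015], [0.367, -0.04], [0.311, -0.001]]
```

The crosshead top is at z≈0.46, spanning x 0.22-0.40 and y -0.18 to 0.02. The column front is at x≈0.445. At TCP z≈0.77 and radius 0.33, the fingertips clear the crosshead by 0.2 m. I'll turn the gripper so its camera points inward, then retract.

```bash
python3 -m jog '0 0 0 0 -7;0 0 0 0 -7;0 0 0 0 -7;0 0 0 0 -7;0 0 0 0 -7;0 0 0 0 -7;0 0 0 0 -7;0 0 0 0 -7;0 0 0 0 -7;0 0 0 0 -7' >/dev/null; python3 -m jog '0 0 0 0 -7;0 0 0 0 -7;0 0 0 0 -7;0 0 0 0 -7;0 0 0 0 -7;0 0 0 0 -7;0 0 0 0 -7;0 0 0 0 -7;0 0 0 0 -7;0 0 0 0 -1.5' >/dev/null; python3 -m jog '0 0.015 0 -0.003 0;0 0.015 0 -0.003 0;0 0.015 0 -0.003 0;0 0.015 0 -0.003 0;0 0.015 0 -0.003 0;0 0.015 0 -0.003 0;0 0 0 0 0;0 0 0 0 0'>/dev/null; python3 look.py v3
python3 - <<'E'
from h import *
W=[pickle.load(open(f"v{i}.pkl","rb"))[1] for i in(1,2)]
f1=lambda p:(p[0]/.8,p[1]/.8);f2=lambda p:(p[0]/.8,(p[1]-296)/.8)
for n,p,q in(("redend",(133,78),(170,397)),("darkcorner",(92,68),(130,393))):
    R=[]
    for c,x in((W[0],f1(p)),(W[1],f2(q))): o,v=ray(c,[x]);R.append((o,v[0]))
    P=tri(R);print(n,P.round(3),[np.linalg.norm(np.cross(P-o,v/np.linalg.norm(v))).round(3) for o,v in R])
E
```

```text
v3 q [-1.06  -0.165  0.831 -0.     2.474 -1.486] tcp [ 0.2061 -0.2632  0.7858] head 114.42 F [-0.2 -1.   0.5] t 7.52
redend [ 0.39  -0.156  0.051] [np.float64(0.001), np.float64(0.001)]
darkcorner [ 0.427 -0.099  0.138] [np.float64(0.006), np.float64(0.006)]
```

Radius is 0.334 and z 0.786, and the red item is low (z 0.05). Now I sweep round the base in small arcs, checking force between calls.

```bash
python3 -m jog '0 0.008 0.0277 0 -5;0 0.008 0.0277 0 -5;0 0.008 0.0277 0 -5;0 0.008 0.0277 0 -5;0 0 0 0 0'; python3 -m jog '0 0.008 0.0277 0 -5;0 0.008 0.0277 0 -5;0 0.008 0.0277 0 -5;0 0.008 0.0277 0 -5;0 0.008 0.0277 0 -5;0 0 0 0 0'; python3 -m jog '0 0.008 0.0277 0 -5;0 0.008 0.0277 0 -5;0 0.008 0.0277 0 -5;0 0.008 0.0277 0 -5;0 0.008 0.0277 0 -5;0 0.008 0.0277 0 -5;0 0.008 0.0277 0 -5;0 0.008 0.0277 0 -5;0 0 0 0 0'; python3 look.py v4
```

```text
t: 7.98
tool_pos: [0.2859, -0.1761, 0.7848]
orientation: [-1.201, -2.901, -0.002]
force: [-0.4, 0.0, -0.4]
opening: 0.0005
gripper_force: 0.0
t: 8.48
tool_pos: [0.3324, -0.0404, 0.7849]
orientation: [-0.546, -3.092, -0.001]
force: [0.0, -0.1, 1.1]
opening: 0.0005
gripper_force: 0.0
t: 9.23
tool_pos: [0.2793, 0.1799, 0.7851]
orientation: [0.543, -3.093, -0.0]
force: [-0.8, -0.6, 0.2]
opening: 0.0007
gripper_force: 0.0
v4 q [ 4.170e-01 -1.690e-01  8.370e-01  1.000e-03  2.476e+00 -1.501e+00] tcp [0.2793 0.1799 0.7851] head -160.09 F [-0.8 -0.6  0.2] t 9.23
```

I'm past the machine with no contact. Now I go to the standoff behind the pin, (0.401, 0.241) with heading 207°, and descend to a safe height to recheck from near.

```bash
python3 -m jog '0 0 0 0 -7.1;0 -0.034 0 0.03 0;0 -0.034 0 0.03 0;0 -0.034 0 0.03 0;0 -0.034 0 0.03 0;0 0 0 0.035 0;0 0 0 0.035 0;0 0 0 0.035 0;0 0 0 0.035 0;0 0 0 0.035 0'; python3 -m jog '0 0 0 0.035 0;0 0 0 0.035 0;0 0 0 0.035 0;0 0 0 0.035 0;0 0 0 0.035 0;0 0 0 0.035 0;0 0 0 0.035 0;0 0 0 0.025 0;0 0 0 0 0;0 0 0 0 0'; python3 look.py v5
cat > chk.py <<'E'
import sys
from h import *
from look import look
s,w=look(sys.argv[1])
img=w["color"].copy()
pv=np.array([.4257,.2918]);th=np.radians(float(sys.argv[2]) if len(sys.argv)>2 else -152.8)
pn=pv+.045*np.array([np.cos(th),np.sin(th)])
for P,c in(((*pv,.040),(255,0,0)),((*pn,.085),(0,255,0)),((*pn,.038),(0,0,255))):
    u=proj(w,[P],w["pose"])[0];print(u.round(1));cv2.circle(img,tuple(int(round(x)) for x in u),4,c,1)
cv2.imwrite(f"pics/{sys.argv[1]}a.png",img[:,:,::-1])
E
python3 chk.py v5
```

```text
t: 10.12
tool_pos: [0.3929, 0.2313, 0.4973]
orientation: [0.714, -3.057, 0.001]
force: [-0.1, 0.4, 0.5]
opening: 0.0008
gripper_force: 0.0
t: 10.95
tool_pos: [0.3914, 0.2313, 0.2287]
orientation: [0.715, -3.054, 0.002]
force: [0.4, -0.5, 0.6]
opening: 0.0004
gripper_force: 0.0
v5 q [ 0.421 -0.222  1.966 -0.     1.402 -1.61 ] tcp [0.3914 0.2313 0.2287] head -153.63 F [ 0.4 -0.5  0.6] t 10.95
v5 q [ 0.422 -0.224  1.963 -0.     1.403 -1.61 ] tcp [0.3924 0.2322 0.2309] head -153.6 F [ 0.1 -0.4  1.2] t 11.0
[364.7 296.7]
[374.4 267.3]
[365.8 244.4]
```

View pics/v5a.png

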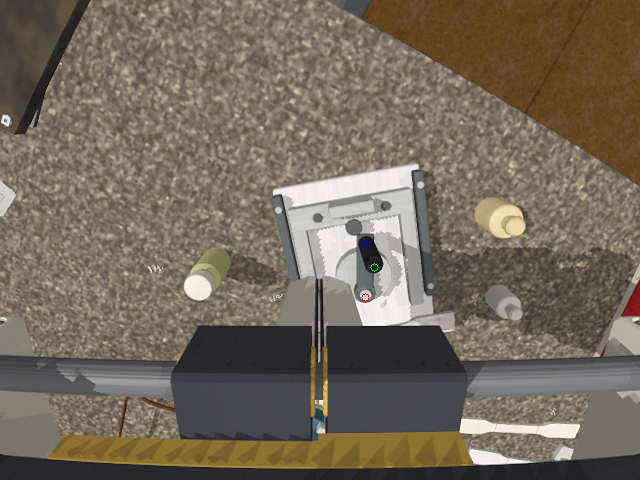

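The near view confirms the map: the circles sit on the pivot bolt (365,297), pin top (374,267) and pin foot (366,244). Now correct by about 10 mm and descend to put the tips at z≈53 mm.

```bash
python3 -m jog '0 -0.006 0.002 0 0;0 -0.0055 0.002 0 0;0 0 0 0.024 0;0 0 0 0.024 0;0 0 0 0.024 0;0 0 0 0.022 0;0 0 0 0 0;0 0 0 0 0;0 0 0 0 0'; python3 - <<'E'
import numpy as np
from plant import robot
s=robot.read_state();p=s["tool_pos"][:2];pv=np.array([.4257,.2918]);th=np.radians(-152.8)
pn=pv+.045*np.array([np.cos(th),np.sin(th)]);v=s["orientation"];from scipy.spatial.transform import Rotation as R
M=R.from_rotvec(v).as_matrix()[:2,:2];print(s["tool_pos"],s["q"],"to pin in tool xy",M.T@(pn-p),"pivot in tool",M.T@(pv-p))
E
```

```text
t: 11.8
tool_pos: [0.4013, 0.2427, 0.1384]
orientation: [-0.721, 3.055, 0.001]
force: [0.5, -0.4, 0.5]
opening: 0.0005
gripper_force: 0.0
[0.40128438 0.24272439 0.1383674 ] [ 4.34595984e-01 -8.10407739e-02  2.01519573e+00  8.80617070e-06
  1.20510570e+00 -1.59996216e+00] to pin in tool xy [0.00120835 0.03247702] pivot in tool [-0.04378882  0.0329707 ]
```

The pin is 32 mm ahead along tool y. I'll close the ~8 mm gap, then rotate rigidly about the pivot in 5° rows.

```bash
python3 -m jog '0 0 0.004 0 0;0 0 0.004 0 0;0 0.0019 0.004 0 5;0 0.0019 0.004 0 5;0 0.0019 0.004 0 5;0 0.0019 0.004 0 5;0 0.0019 0.004 0 5;0 0.0019 0.004 0 5;0 0 0 0 0'; cat > st.py <<'E'
import numpy as np
from plant import robot
from scipy.spatial.transform import Rotation as R
s=robot.read_state();p=s["tool_pos"][:2];pv=np.array([.4257,.2918])
M=R.from_rotvec(s["orientation"]).as_matrix()[:2,:2];h=np.degrees(np.arctan2(M[1,0],M[0,0]))
print(s["tool_pos"].round(4),"q6",s["q"][5].round(3),"F tool",(M.T@s["force"][:2]).round(1),s["force"][2].round(1),"pivot in tool",(M.T@(pv-p)).round(4),"head",h.round(1),"implied lever fixture angle",((h-36.7+180)%360-180).round(1))
E
python3 st.py
```

```text
t: 12.55
tool_pos: [0.3803, 0.2704, 0.138]
orientation: [0.1, 3.138, 0.002]
force: [-0.2, -0.2, 0.2]
opening: 0.0004
gripper_force: 0.2
[0.3803 0.2704 0.138 ] q6 -0.999 F tool [ 0.2 -0.2] 0.2 pivot in tool [-0.0439  0.0242] head 176.4 implied lever fixture angle 139.7
```

```bash
python3 -m jog '0 0.0019 0.004 0 5;0 0.0019 0.004 0 5;0 0.0019 0.004 0 5;0 0.0019 0.004 0 5'; cat > pin.py <<'E'
from plant import robot
from h import *
# lever-angle score: darkness along the predicted pin axis (z 42..82 mm), per fixture angle
pv=np.array([.4257,.2918]);yaw=36.7
s=robot.read_state()
for n in("scene","top"):
    c=robot.read_camera(n);g=cv2.GaussianBlur(c["color"].max(2),(3,3),0);sc=[]
    for a in range(-180,180,3):
        th=np.radians(a+yaw);P=[[pv[0]+.045*np.cos(th),pv[1]+.045*np.sin(th),z] for z in np.linspace(.042,.082,9)]
        u=proj(c,P).round().astype(int);sc.append((g[u[:,1],u[:,0]].max(),a))
    sc.sort();print(n,[(int(v),a) for v,a in sc[:6]])
    cv2.imwrite(f"pics/{n}_{s['t']:.1f}.png",c["color"][:,:,::-1])
E
python3 pin.py; python3 st.py
```

```text
t: 12.88
tool_pos: [0.3757, 0.2867, 0.1374]
orientation: [0.639, 3.075, 0.0]
force: [-0.8, -3.5, 2.4]
opening: 0.0003
gripper_force: 1.7
scene [(21, 120), (21, 123), (21, 126), (28, 117), (49, 114), (70, 93)]
top [(160, 24), (160, 66), (172, 111), (177, 108), (181, 63), (183, 57)]
[0.3757 0.2871 0.1372] q6 -0.619 F tool [ 0.3 -0.1] -0.1 pivot in tool [-0.0441  0.0241] head 156.6 implied lever fixture angle 119.9
```

The push works: 3.6 N, and the scene camera has the pin at about 122° against 120° implied. Continuing.

```bash
python3 -m jog '0 0.0019 0.004 0 5;0 0.0019 0.004 0 5;0 0.0019 0.004 0 5;0 0.0019 0.004 0 5;0 0.0019 0.004 0 5;0 0.0019 0.004 0 5;0 0.0019 0.004 0 5;0 0.0019 0.004 0 5;0 0.0019 0.004 0 5;0 0 0 0 0' >/dev/null; python3 st.py;python3 -m jog '0 0.0019 0.004 0 5;0 0.0019 0.004 0 5;0 0.0019 0.004 0 5;0 0.0019 0.004 0 5;0 0.0019 0.004 0 5;0 0.0019 0.004 0 5;0 0.0019 0.004 0 5;0 0.0019 0.004 0 5;0 0.0019 0.004 0 5;0 0 0 0 0';  python3 st.py; python3 pin.py
```

```text
[0.3877 0.3238 0.1368] q6 0.217 F tool [-0.5 -1.4] 0.6 pivot in tool [-0.0437  0.0236] head 111.6 implied lever fixture angle 74.9
t: 14.65
tool_pos: [0.4221, 0.341, 0.1364]
orientation: [-2.624, -1.726, 0.001]
force: [-2.2, -1.1, 0.3]
opening: 0.0004
gripper_force: 0.4
[0.4221 0.341  0.1364] q6 0.992 F tool [-1.9 -1.6] 0.3 pivot in tool [-0.0438  0.0227] head 66.7 implied lever fixture angle 30.0
scene [(53, 42), (54, 114), (56, 45), (62, 39), (70, 117), (91, 30)]
top [(100, -33), (103, 57), (104, 48), (104, 51), (104, 54), (105, -36)]
```

```bash
python3 -m jog '0 0.0019 0.004 0 5;0 0.0019 0.004 0 5;0 0.0019 0.004 0 5;0 0.0019 0.004 0 5;0 0.0019 0.004 0 5;0 0 0 0 0';  python3 st.py; python3 -m jog '0 0 -0.01 0 0;0 0 -0.02 0 0;0 0 -0.02 -0.01 0;0 0 -0.03 -0.02 0;0 0 -0.03 -0.03 0;0 0 -0.03 -0.03 0;0 0 -0.03 -0.03 0;0 0 0 0 0'; python3 st.py; python3 pin.py; python3 look.py e1
```

```text
t: 15.25
tool_pos: [0.4438, 0.3379, 0.1364]
orientation: [-2.936, -1.116, 0.0]
force: [-1.8, 0.7, 0.3]
opening: 0.0008
gripper_force: 0.5
[0.4438 0.3379 0.1364] q6 1.403 F tool [-0.8 -1.7] 0.3 pivot in tool [-0.0442  0.0224] head 41.6 implied lever fixture angle 4.9
t: 15.92
tool_pos: [0.3299, 0.4698, 0.2628]
orientation: [-2.925, -1.126, -0.015]
force: [1.8, 0.2, -0.2]
opening: 0.0003
gripper_force: 0.0
[0.3299 0.4698 0.2628] q6 1.704 F tool [1.4 1.1] -0.2 pivot in tool [-0.0483  0.1962] head 42.1 implied lever fixture angle 5.4
scene [(27, 0), (29, 9), (30, 6), (31, 3), (32, -3), (70, -6)]
top [(45, 9), (48, 12), (49, 3), (49, 6), (77, 0), (138, 15)]
e1 q [ 0.863  0.076  1.63  -0.     1.431  1.701] tcp [0.3313 0.4659 0.257 ] head 41.98 F [0.2 0.8 0. ] t 16.02
```

The lever now stands about 4-5° (≈3.5 mm sideways) from straight forward on both cameras, well inside tolerance. Next I move behind the push plate with tool x along the fixture's forward axis.

```bash
python3 -m jog '0 0 0 0 5.3;0 -0.0175 0.0245 0 0;0 -0.0175 0.0245 0 0;0 -0.0175 0.0245 0 0;0 -0.0175 0.0245 0 0;0 -0.0175 0.0245 0 0;0 -0.0175 0.0245 0 0;0 -0.0175 0.0245 0 0;0 -0.0175 0.0245 0 0;0 0 0 0 0'; cat > pl.py <<'E'
import numpy as np
from plant import robot
from scipy.spatial.transform import Rotation as R
s=robot.read_state();y=np.radians(36.7);f=np.array([np.cos(y),np.sin(y)]);l=np.array([-f[1],f[0]])
d=s["tool_pos"][:2]-np.array([.4257,.2918])+.005*f
M=R.from_rotvec(s["orientation"]).as_matrix();print("fixture xy",(f@d).round(4),(l@d).round(4),"z",s["tool_pos"][2].round(4),"head",np.degrees(np.arctan2(M[1,0],M[0,0])).round(2),"F fwd",(f@s["force"][:2]).round(1),(l@s["force"][:2]).round(1),s["force"][2].round(1),"t",s["t"])
E
python3 pl.py
```

```text
t: 16.9
tool_pos: [0.3347, 0.2185, 0.2527]
orientation: [2.984, 0.974, -0.005]
force: [-0.4, -0.2, 0.3]
opening: 0.0006
gripper_force: 0.0
fixture xy -0.1118 -0.0044 z 0.2527 head 36.17 F fwd -0.4 0.1 0.3 t 16.9
```

```bash
python3 -m jog '0 0 -0.0044 0 -0.5;0 0 0 0.03 0;0 0 0 0.03 0;0 0 0 0.03 0;0 0 0 0.03 0;0 0 0 0.028 0;0 0 0 0 0;0 0 0 0 0'; python3 pl.py
```

```text
t: 17.57
tool_pos: [0.3306, 0.2264, 0.105]
orientation: [2.98, 0.993, -0.009]
force: [-0.1, 0.8, -0.1]
opening: 0.0003
gripper_force: 0.0
fixture xy -0.1103 0.0043 z 0.105 head 36.85 F fwd 0.4 0.7 -0.1 t 17.5667
```

```bash
python3 -m jog '0 0 0.004 0 0;0 0.006 0 0 0;0 0.006 0 0 0;0 0.006 0 0 0;0 0.006 0 0 0;0 0.004 0 0 0;0 0.004 0 0 0;0 0.004 0 0 0;0 0.004 0 0 0;0 0.004 0 0 0'; python3 pl.py;  python3 -m jog '0 0.003 0 0 0;0 0.003 0 0 0;0 0.003 0 0 0'; python3 pl.py
```

```text
t: 18.4
tool_pos: [0.3703, 0.25, 0.1067]
orientation: [2.981, 0.991, -0.001]
force: [-2.4, -1.8, 1.9]
opening: 0.0006
gripper_force: 1.9
fixture xy -0.0644 -0.0004 z 0.1067 head 36.76 F fwd -3.0 -0.0 1.9 t 18.4
t: 18.65
tool_pos: [0.3774, 0.2553, 0.1067]
orientation: [2.981, 0.99, -0.001]
force: [-2.7, -1.9, 2.4]
opening: 0.0005
gripper_force: 1.6
fixture xy -0.0555 -0.0004 z 0.1067 head 36.76 F fwd -3.3 0.1 2.4 t 18.65
```

Sliding at 3 N, about 27 mm of travel so far. I'll finish in 2 mm rows and watch for the force to rise at the stop.

```bash
python3 -m jog '0 0.002 0 0 0;0 0.002 0 0 0;0 0.002 0 0 0'; python3 pl.py;  python3 -m jog '0 0.0015 0 0 0'; python3 pl.py; python3 -m jog '0 0.001 0 0 0;0 0 0 0 0'; python3 pl.py
```

```text
t: 18.9
tool_pos: [0.3819, 0.2587, 0.1066]
orientation: [2.981, 0.99, -0.002]
force: [-11.8, -10.4, 10.2]
opening: 0.0005
gripper_force: 7.8
fixture xy -0.0499 -0.0004 z 0.1066 head 36.76 F fwd -15.7 -1.3 10.2 t 18.9
t: 18.98
tool_pos: [0.3822, 0.2588, 0.1065]
orientation: [2.98, 0.99, -0.007]
force: [-15.4, -13.0, 17.6]
opening: 0.0
gripper_force: 9.8
fixture xy -0.0496 -0.0004 z 0.1065 head 36.77 F fwd -20.1 -1.3 17.6 t 18.9833
t: 19.15
tool_pos: [0.3823, 0.259, 0.1065]
orientation: [2.979, 0.99, -0.01]
force: [-14.5, -12.7, 16.9]
opening: 0.0005
gripper_force: 9.4
fixture xy -0.0494 -0.0004 z 0.1065 head 36.77 F fwd -19.2 -1.5 16.9 t 19.15
```

The hard stop came at an estimated 33-35 mm of travel with 20 N. I'll back off, rise and verify.

```bash
python3 -m jog '0 -0.01 0 0 0;0 -0.02 0 0 0;0 -0.02 0 -0.01 0;0 -0.01 0 -0.03 0;0 0 0 -0.03 0;0 0 0 -0.03 0;0 0 0 -0.03 0;0 0 0 0 0;0 0 0 0 0'; python3 pin.py; python3 look.py e2; python3 - <<'E'
import cv2,numpy as np,glob
a=cv2.imread("pics/e2.png")[:330,100:560]
t=cv2.imread(sorted(glob.glob("pics/top_2*.png"))[-1])[150:300,275:445];s=cv2.imread(sorted(glob.glob("pics/scene_2*.png"))[-1])[195:345,170:370]
r=lambda x,h:cv2.resize(x,(int(x.shape[1]*h/x.shape[0]),h),interpolation=2)
s=r(s,600)
cv2.imwrite("pics/fin.png",s);print(s.shape)
E
```

```text
t: 19.9
tool_pos: [0.3377, 0.2253, 0.2394]
orientation: [-2.98, -0.99, -0.01]
force: [-0.2, -0.4, -0.1]
opening: 0.0003
gripper_force: 0.0
scene [(30, 0), (30, 9), (32, -3), (32, 6), (34, 3), (72, -6)]
top [(51, 9), (53, 3), (53, 6), (56, 12), (79, -156), (88, -153)]
e2 q [ 0.462 -0.391  2.086  0.     1.446  1.391] tcp [0.3361 0.2245 0.2362] head 36.76 F [-0.5 -0.4 -1.1] t 20.0Traceback (most recent call last):
  File "<stdin>", line 3, in <module>
IndexError: list index out of range
```

```bash
python3 - <<'E'
import cv2
s=cv2.imread("pics/scene_19.9.png")[195:345,170:370]
cv2.imwrite("pics/fin.png",cv2.resize(s,None,fx=4,fy=4,interpolation=2))
E
```

```text
(no output)
```

View pics/fin.png

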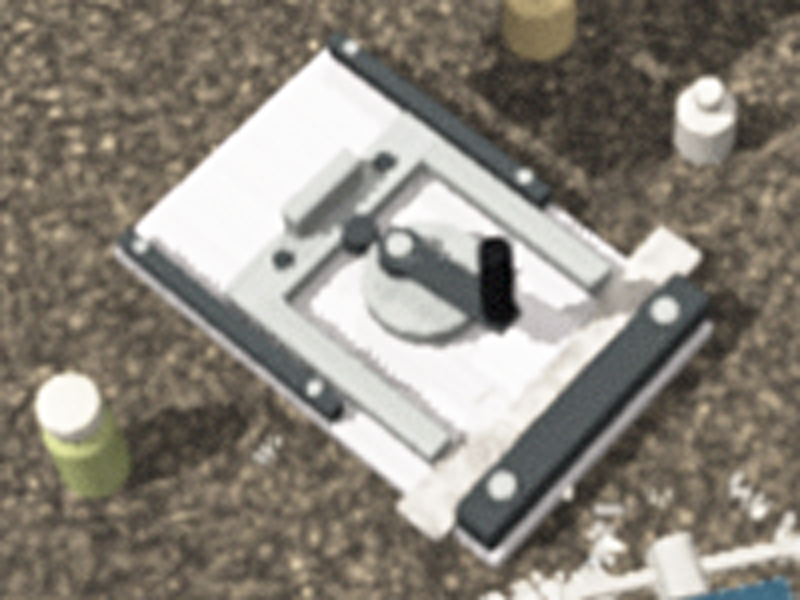

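The picture shows the specimen flush along the anvil, the lever pointing forward (pin at (497,280)), the prongs against the specimen and the bystanders unmoved. A quick travel check from the crossbar screw: (220,209) before, (284,259) now.

```bash
python3 - <<'E'
from h import *
s=pickle.load(open("cam0.pkl","rb"))["scene"];S=lambda x,y:(170+(x-1.5)/4,195+(y-1.5)/4)
p=plane(s,[S(220,209),S(284,259),S(385,160)],.024);y=np.radians(36.7);f=np.array([np.cos(y),np.sin(y)]);o=np.array([.4217,.2888])
print("screws fixture x",(p[:,:2]-o)@f,"moved",(p[1]-p[0])[:2]@f)
E
python3 pl.py
```

```text
screws fixture x [-0.06392944 -0.0307192  -0.03096886] moved 0.03321023394553018
fixture xy -0.1075 -0.0004 z 0.2356 head 36.76 F fwd 0.1 0.5 -1.1 t 20.05
```

```bash
python3 -c "
from plant import robot
print(robot.close_job())"
```

```text
the job is handed in; nothing more can be done
None
```

I handed the job in at about 20 s. The cam was turned to its low point (lever about 5° off straight forward), then the slide was pushed about 33 mm to a hard stop at 20 N. The last picture shows the specimen flush on the anvil, the weights and vial in place, and the arm clear. Handing in returned no verdict.

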